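Lengthen a telescoping board rest by one hole

TASK

Two telescoping board rests stand on the bench. Lengthen the one that ends in a round pad by one hole: press its spring button flush with the outer tube, slide the tube out, away from the base block, and let the button pop up in the next hole. Leave the other rest, with the forked upright, as it is set.

Things in the scene. Friction and masses are not known exactly. Their poses are not given: they have to be found in the camera images.
- pad_rest: The rest to lengthen, fixed: dark steel foot and block (42x56, 66 high, centre at x=-93), inner bar carrying the button; over it an aluminium square tube, 36 wide, flat top 60 above the bench, ending in a round pad (56 across, top 74 high, at x=+68 as found). Origin on the bench straight under the button, which never moves along x; x = the way the tube slides out, from block to pad; z up. All mm.
- pad_tube (a joint): Its tube's slide, m: 0 as found, + outward; 0.040 puts the second hole (20 mm; as found empty at x=-40 mm) over the button. Friction 1.5 N, stays put; a button up in a hole stops it (2 mm play). A cross rib on the tube, 14 mm high, 6 thick, 36 wide, has its near face at x=+15 mm as found: closed fingertips set on the button just short of the rib press it and, moved along +x, push the tube by the rib.
- pad_button (a joint): Press of its button, m: 0 up, + down, at most 0.016. Steel pin, 16 mm across, round top 10 mm above the tube's top (70 mm above the bench); 0.010 is flush. Spring 3 N at first, 6 N flush. Once flush, the hole's edge pushes its round top on under the 2.5 mm wall as the tube slides (about 10 N); it springs up in the next hole by itself.
- fork_tube (a joint): The same slide of the other rest, built alike but ending in a flat forked upright (64 mm wide, 87 mm high, 8 mm thick): to be left at 0, button up in its first hole.

How it is judged:
On the way:
1. the button of the rest with the round pad is pressed about flush while the tube is still at its first hole (value of joint pad_button above 0.0075 m and value of joint pad_tube below 0.02 m), for 0.05 s.
At the end, for the whole second after the job is handed in: the tube of the rest with the round pad stands one hole further out (slide 40 mm, within 5 mm) with its button up in the second hole (within 3 mm of fully up); the other rest's tube is still at its first hole (within 6 mm) (value of joint pad_tube between 0.035 and 0.045 m and value of joint pad_button below 0.003 m and value of joint fork_tube below 0.006 m); the robot touches nothing.
It fails at once if the tube of the rest with the forked upright is moved from its setting (value of joint fork_tube above 0.01 m).
It also fails if it takes over 29 s, if anything falls off the work surface, if the arm or the gripper's body presses on something with over 40 N, if the wrist force passes 120 N, or if a joint passes its speed limit or range.

ROBOT

A 6-joint arm with a two-finger parallel gripper is mounted at the origin on a cart in front of the work surface, level with it; the furniture and walls round the work are solid. World frame = base frame: x ahead of the robot, y to its left, z up, the work surface at z = 0. Lengths are in m, angles in rad, forces in N, time in s.
With the tool pointing down it reaches from about 0.375 to 0.9 m from the base axis. Payload 3.1 kg.
Tool frame: the origin (TCP) lies between the finger pads; the fingertips stand 11 mm ahead of it and the grasp point (between the pads) lies 8 mm behind it; z points along the fingers, y is the line along which they close (so a half turn about z gives the same grasp; the last joint's range is limited). The gripper opens to 87 mm and grips with 3 to 60 N. Pads are 19 mm wide; open, the fingers measure 117 mm over their backs; the gripper's body (75 mm by 190 mm) begins 51 mm behind the grasp point.
Start: joints at [0.932, 0.527, 1.433, -0, 1.181, -0.178], TCP at [0.277, 0.56, 0.234] pointing down, gripper open.
Joint ranges: [-3.08, 3.08], [-0.75, 2.2], [0.22, 2.44], [-1.43, 4.57], [0, 2.65], [-2.85, 2.85]. Speed limits (rad/s): [2.79, 2.79, 3.14, 3.14, 3.14, 3.14].

INTERFACE

Orientations are given as a unit quaternion [x, y, z, w].
In Python, from rig import robot gives the robot as it stands.
- The arm moves only by the tool move_arm, never from a script. Its argument "moves" is text: rows parted by semicolons, each of 7 numbers parted by spaces: the shift along the tool's x, y, z in units of 100 mm (1.0 is 100 mm), then the turn, a rotation vector about the tool's x, y, z in units of 90 degrees (1.0 is 90 degrees), then the opening, from 0 (shut) to 1 (fully open). A call has 1 to 12 rows; each row is the pose to reach, as a shift and turn from the pose commanded when the call began, along the tool's axes at that moment; what a row does not reach only later rows make up. A row lasts 1/10 s, in which the tool goes at most 50 mm and 8.59 degrees, less where a joint would pass 70% of its speed; a pose out of reach is approached as far as the arm can. A call with a number of a shift or a turn outside -1 to 1 is refused whole. A call with a gripper value outside its range is refused whole. The fingers move at their own pace and stop on an object; "squeeze" is the grip in N (left out, the last holds). Time passes only in rows, so rows that repeat a pose let the fingers close. It gives the time, the measured TCP pose, the force, the opening and the grip force at its end, in the units of the state.
- robot.get_obs(): the state, without advancing time (a new reading comes with each control period).
- robot.camera(name): name is "scene" or "top"; returns a dict with "image" (400x640x3 uint8, red, green, blue), "intrinsics" (3x3 intrinsics, pixels), "extrinsics" (4x4, takes a point from world to camera coordinates). Camera axes: x right, y up, looking along -z (the intrinsics and any distortion apply to the point x, -y, -z); pixel columns grow to the right and rows downward; lengths in m; the calibration is good to about 2 mm. A picture is of the moment at which its call begins. There is no depth.
- robot.hand_in(): hands the job in; it is judged then, once.
The state is a dict: "time": time; "q": joint angles; "joint_velocities": joint speeds; "joint_torque": joint torques, N m; "position": TCP position; "tool_rot": TCP orientation; "ft_force": force on the tool from outside, world axes, zero at the start; "moment": the same for the moment, N m; "grip_width": finger opening in m; "grip_force": force on a finger pad.
Only numpy, scipy, OpenCV 4.12 (cv2) and the standard library are available. Lean on these libraries where they do the work, as an engineer would, in place of code of your own. Each camera call takes 0.05 s, during which the arm holds its last target. There are 200 camera calls.

## Working session

There is one attempt and no reset: what is moved stays moved. The work goes in short steps, Python scripts to look and compute and a tool call to move; the robot and the scene stay as the last step left them, time stands still between calls to the robot, and variables do not carry over. Pictures are saved under pics/ and viewed, at most 10 in all, crops included, and the job is handed in when it is done.

Besides the shell and the picture viewer there is one more tool, called after ">>>" as name(argument=value, ...) on one line, values as JSON. move_arm: Moves the arm, as the interface text tells. Shifts and turns lie within -1 to 1; 1 stands for 100 mm of shift or 90 degrees of turn. Its arguments: {"type":"object","properties":{"moves":{"type":"string"},"squeeze":{"type":"number"}},"required":["moves"]}

```bash
mkdir -p pics; python3 - <<'E'
from rig import robot
import cv2,pickle
o=robot.get_obs();print(o)
d={}
for n in("scene","top"):
    c=robot.camera(n);d[n]=c;cv2.imwrite(f"pics/{n}0.png",c["image"][:,:,::-1]);print(n,c["intrinsics"],c["extrinsics"],[k for k in c])
pickle.dump(d,open("c0.pkl","wb"))
E
```

```text
{'time': 0.0, 'q': array([ 9.32492876e-01,  5.28501621e-01,  1.43390075e+00, -3.06789608e-05,
        1.18140698e+00, -1.78470861e-01]), 'joint_velocities': array([ 0.00010981,  0.00093076,  0.00173144,  0.00196522,  0.00140487,
       -0.00071947]), 'joint_torque': array([-1.31009187e-05, -4.40034413e+01, -1.76597017e+01,  6.32761046e-02,
        5.81085496e-02, -1.56963183e-04]), 'position': array([0.27690549, 0.55951273, 0.23255033]), 'tool_rot': array([ 2.27890197e-01,  9.73686207e-01, -1.02283588e-03, -4.27140696e-04]), 'ft_force': array([ 1.48656456,  0.44649284, -0.28486805]), 'moment': array([0.03887896, 0.06576904, 0.04857901]), 'grip_force': 0.0, 'grip_width': 0.08678845896387904}
scene [[436.46319211   0.         315.55789414]
 [  0.         436.46319211 194.70947859]
 [  0.           0.           1.        ]] [[ 0.56637187 -0.82400409  0.01549741 -0.4599717 ]
 [ 0.51773438  0.3703648   0.77122048 -0.21364109]
 [-0.64122852 -0.42877404  0.63637945 -0.68212951]
 [ 0.          0.          0.          1.        ]] ['image', 'intrinsics', 'extrinsics']
top [[387.32571169   0.         317.75830751]
 [  0.         387.32571169 200.14637759]
 [  0.           0.           1.        ]] [[-0.02545047 -0.99962618  0.00998855 -0.22916883]
 [ 0.99202709 -0.02402081  0.12371438 -0.52101012]
 [-0.1234282   0.0130575   0.9922676  -0.84084229]
 [ 0.          0.          0.          1.        ]] ['image', 'intrinsics', 'extrinsics']
```

View pics/top0.png

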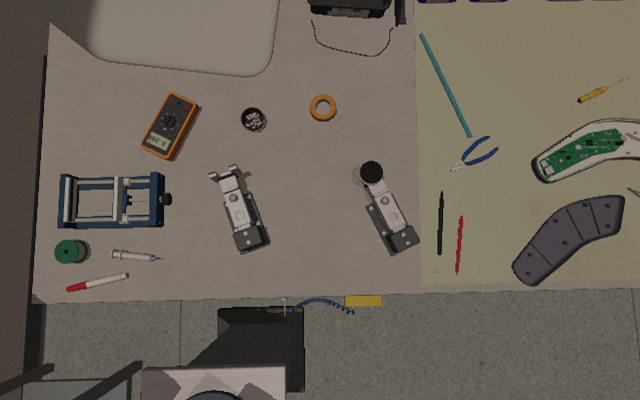

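View pics/scene0.png

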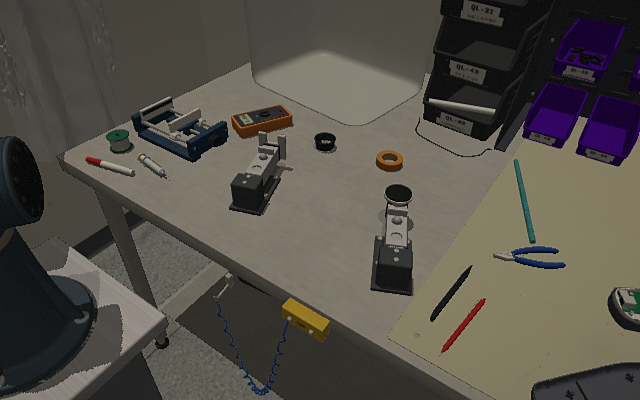

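The top view shows the pad rest at about (385,205), with its pad at (371,172) and block at (400,240). The fork rest is at about (240,210). I'll enlarge both views of the pad rest.

```bash
python3 - <<'E'
import cv2,pickle,numpy as np
d=pickle.load(open("c0.pkl","rb"))
a=d["top"]["image"][150:260,340:430,::-1];b=d["scene"]["image"][175:300,360:425,::-1]
a=cv2.resize(a,None,fx=4.5,fy=4.5,interpolation=2);b=cv2.resize(b,None,fx=4.5,fy=4.5,interpolation=2)
z=np.zeros((563,800,3),np.uint8);z[:a.shape[0],:a.shape[1]]=a;z[:b.shape[0],410:410+b.shape[1]]=b
cv2.imwrite("pics/crop.png",np.clip(z*1.5,0,255).astype(np.uint8))
E
```

```text
(no output)
```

View pics/crop.png

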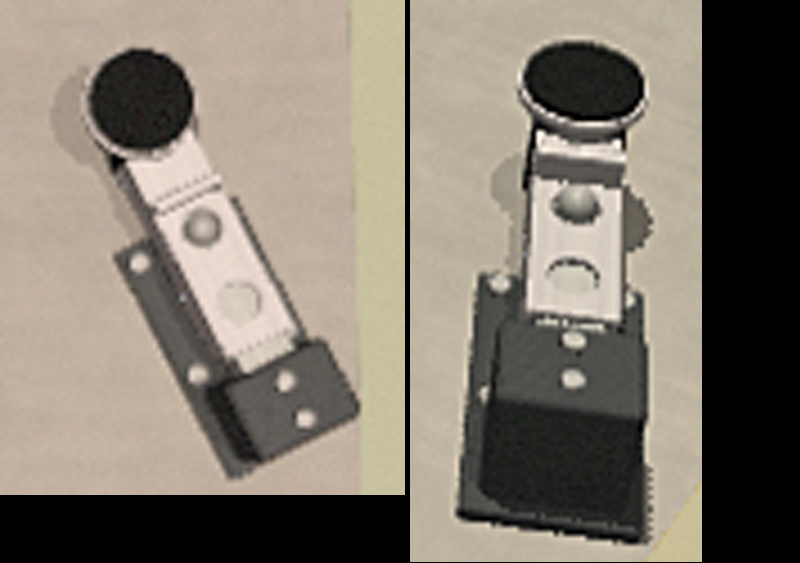

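The crop shows these features, in crop pixels:

| Feature | Top view | Scene view |
|---|---|---|
| Pad | (141,99) | (584,82) |
| Button | (203,226) | (576,204) |
| Empty hole | (239,300) | (573,275) |
| Block top | (291,400) | (570,365) |

Next I'll fit the pose to both views.

```bash
cat > h.py <<'E'
import numpy as np
from scipy.spatial.transform import Rotation as R
def proj(c,p):
    p=np.atleast_2d(p);E=c["extrinsics"];q=p@E[:3,:3].T+E[:3,3];K=c["intrinsics"]
    return np.c_[K[0,2]+K[0,0]*q[:,0]/-q[:,2],K[1,2]+K[1,1]*(-q[:,1])/-q[:,2]]
def w(s,L):
    c,n=np.cos(s[2]),np.sin(s[2]);return np.c_[s[0]+c*L[:,0]-n*L[:,1],s[1]+n*L[:,0]+c*L[:,1],L[:,2]]
E
python3 - <<'E'
from h import *
import pickle
from scipy.optimize import least_squares
d=pickle.load(open("c0.pkl","rb"))
L=np.array([[68,0,74],[0,0,66],[-40,0,60],[-93,0,66]])/1e3
T=(np.array([[141,99],[203,226],[239,300],[291,400]])+.5)/4.5-.5+[340,150]
S=(np.array([[174,82],[166,204],[163,275],[160,365]])+.5)/4.5-.5+[360,175]
f=lambda s:np.r_[proj(d["top"],w(s,L))-T,proj(d["scene"],w(s,L))-S].ravel()
for ff in (f,lambda s:f(s)[:8],lambda s:f(s)[8:]):
    r=least_squares(ff,[.5,-.3,.4]);print(r.x,np.round(r.fun.reshape(-1,2),1).tolist())
s=least_squares(f,[.5,-.3,.4]).x
from rig import robot
o=robot.get_obs();Rt=R.from_quat(o["tool_rot"]);print(Rt.as_matrix().round(3))
E
```

```text
[ 0.50780251 -0.38803349  0.43078486] [[0.4, 0.1], [0.3, 0.2], [0.2, 0.5], [0.6, 0.1], [-0.1, -0.8], [0.1, -1.5], [-0.4, 0.3], [-0.2, -0.1]]
[ 0.50829232 -0.38721707  0.42930231] [[0.1, -0.1], [-0.1, -0.0], [-0.2, 0.2], [0.2, -0.1]]
[ 0.50690427 -0.38878101  0.4309267 ] [[0.0, -0.4], [0.2, -1.0], [-0.2, 0.8], [-0.0, 0.4]]
[[-0.896  0.444 -0.001]
 [ 0.444  0.896 -0.002]
 [ 0.    -0.002 -1.   ]]
```

```bash
cat >> h.py <<'E'
def step(p,Rt,target,yaw,frac=None):
    "shift (tool axes, 100 mm) and turn (90 deg) from p,Rt to a tool-down pose with tool x at yaw"
    Rg=R.from_matrix(np.c_[[np.cos(yaw),np.sin(yaw),0],[np.sin(yaw),-np.cos(yaw),0],[0,0,-1]])
    return Rt.inv().apply(np.array(target)-p)/.1,(Rt.inv()*Rg).as_rotvec()/(np.pi/2)
E
python3 - <<'E'
from h import *
from rig import robot
o=robot.get_obs();p=np.array([.277,.56,.234]);Rt=R.from_quat(o["tool_rot"])
u=np.array([np.cos(.43),np.sin(.43),0])
W=[np.array([.46,.1,.234]),np.array([.508,-.3875,.18])+.002*u]
yg=.43
for i in range(14):
    t=W[0]; rem=np.linalg.norm(t-p)
    total=rem+(np.linalg.norm(W[1]-W[0]) if len(W)>1 else 0)
    if total<1e-4: break
    s,r=step(p,Rt,t,yg)
    k=min(1,.98/max(abs(s).max(),1e-9))
    fr=min(1,rem*k/total*1.15, .285/max(np.linalg.norm(r),1e-9))
    S=np.round(s*k,2);r=np.round(r*fr,3)
    print(*S,*r)
    p=p+Rt.apply(S*.1);Rt=Rt*R.from_rotvec(r*np.pi/2)
    if k==1 and len(W)>1:W.pop(0)
    elif k==1:break
print(p,Rt.as_matrix().round(3))
E
```

```text
-0.98 -0.88 0.0 -0.0 0.0 0.22
-0.98 -0.4 0.0 -0.0 0.0 0.173
-0.98 -0.11 0.0 -0.0 0.0 0.157
-0.98 0.13 0.0 -0.0 0.0 0.154
-0.56 0.22 0.0 -0.0 0.0 0.091
-0.98 0.24 0.11 0.0 0.0 0.151
-0.98 0.51 0.13 0.0 0.0 0.159
-0.98 0.87 0.15 0.0 0.001 0.178
-0.63 0.98 0.13 0.0 0.0 0.137
-0.1 0.28 0.03 0.0 0.0 0.014
[ 0.50974968 -0.38619498  0.1800387 ] [[ 0.909  0.416 -0.   ]
 [ 0.416 -0.909 -0.   ]
 [-0.     0.    -1.   ]]
```

>>> move_arm(moves="-0.98 -0.88 0 0 0 0.22 0;-0.98 -0.88 0 0 0 0.22 0;-0.98 -0.88 0 0 0 0.22 0", squeeze=10)

```text
time: 0.4
position: [0.326, 0.4349, 0.2328]
tool_rot: [0.394, 0.919, -0.001, -0.0]
ft_force: [0.7, 0.2, 0.3]
grip_width: 0.0709
grip_force: 0.0
```

>>> move_arm(moves="-0.98 -0.4 0 0 0 0.173 0;-0.98 -0.4 0 0 0 0.173 0;-0.98 -0.4 0 0 0 0.173 0")

```text
time: 0.7
position: [0.3661, 0.3351, 0.2332]
tool_rot: [0.516, 0.857, -0.001, 0.0]
ft_force: [0.4, 0.0, -0.0]
grip_width: 0.047
grip_force: 0.0
```

>>> move_arm(moves="-0.98 -0.11 0 0 0 0.157 0;-0.98 -0.11 0 0 0 0.157 0;-0.98 -0.11 0 0 0 0.157 0")

```text
time: 1.0
position: [0.404, 0.2442, 0.2335]
tool_rot: [0.617, 0.787, -0.0, 0.001]
ft_force: [-1.0, 0.7, -0.3]
grip_width: 0.0229
grip_force: 0.0
```

>>> move_arm(moves="-0.98 0.13 0 0 0 0.154 0;-0.98 0.13 0 0 0 0.154 0;-0.98 0.13 0 0 0 0.154 0")

```text
time: 1.3
position: [0.4413, 0.1529, 0.2337]
tool_rot: [0.707, 0.707, 0.001, 0.001]
ft_force: [0.2, 0.5, -0.2]
grip_width: 0.0025
grip_force: 0.0
```

>>> move_arm(moves="-0.56 0.22 0 0 0 0.091 0;-0.56 0.22 0 0 0 0.091 0")

```text
time: 1.5
position: [0.4627, 0.0988, 0.2336]
tool_rot: [0.755, 0.656, 0.001, 0.001]
ft_force: [-0.2, -0.7, 0.1]
grip_width: 0.0005
grip_force: 0.0
```

>>> move_arm(moves="-0.98 0.24 0.11 0 0 0.151 0;-0.98 0.24 0.11 0 0 0.151 0;-0.98 0.24 0.11 0 0 0.151 0")

```text
time: 1.8
position: [0.4723, -0.0035, 0.2221]
tool_rot: [0.828, 0.561, -0.0, 0.001]
ft_force: [0.6, -0.4, 0.4]
grip_width: 0.0005
grip_force: 0.0
```

>>> move_arm(moves="-0.98 0.51 0.13 0 0 0.159 0;-0.98 0.51 0.13 0 0 0.159 0;-0.98 0.51 0.13 0 0 0.159 0")

```text
time: 2.1
position: [0.4842, -0.1123, 0.2092]
tool_rot: [0.89, 0.455, 0.0, 0.001]
ft_force: [-0.1, 0.3, 0.2]
grip_width: 0.0004
grip_force: 0.0
```

>>> move_arm(moves="-0.98 0.87 0.15 0 0 0.178 0;-0.98 0.87 0.15 0 0 0.178 0;-0.98 0.87 0.15 0 0 0.178 0")

```text
time: 2.4
position: [0.4971, -0.2411, 0.1943]
tool_rot: [0.945, 0.328, 0.0, 0.0]
ft_force: [0.2, 0.3, 0.5]
grip_width: 0.0002
grip_force: 0.0
```

>>> move_arm(moves="-0.63 0.98 0.13 0 0 0.137 0;-0.63 0.98 0.13 0 0 0.137 0;-0.63 0.98 0.13 0 0 0.137 0;-0.63 0.98 0.13 0 0 0.137 0")

```text
time: 2.8
position: [0.5078, -0.3569, 0.1808]
tool_rot: [0.975, 0.224, 0.0, -0.0]
ft_force: [0.4, 0.3, -0.8]
grip_width: 0.0003
grip_force: 0.0
```

```bash
python3 - <<'E'
from h import *
from rig import robot
o=robot.get_obs();p=o["position"];Rt=R.from_quat(o["tool_rot"])
print(o["time"],step(p,Rt,[.508+.002*np.cos(.43),-.3875+.002*np.sin(.43),.096],.43))
E
```

```text
2.8 (array([-0.11292214,  0.27744005,  0.84745194]), array([-0.00050692, -0.00030365,  0.01413558]))
```

>>> move_arm(moves="-0.11 0.28 0.2 0 0 0.014 0;-0.11 0.28 0.6 0 0 0.014 0;-0.11 0.28 0.85 0 0 0.014 0;-0.11 0.28 0.85 0 0 0.014 0;-0.11 0.28 0.85 0 0 0.014 0")

```text
time: 3.3
position: [0.5098, -0.3838, 0.0968]
tool_rot: [0.977, 0.215, -0.0, -0.001]
ft_force: [0.1, -0.1, 0.6]
grip_width: 0.0006
grip_force: 0.0
```

```bash
python3 - <<'E'
from h import *
from rig import robot
import cv2,pickle
s=[.508,-.3875,.43]
o=robot.get_obs();print(o["time"],o["position"],R.from_quat(o["tool_rot"]).as_matrix().round(3).tolist())
z=np.zeros((560,800,3),np.uint8);D={}
for n,x0 in(("top",0),("scene",400)):
    c=robot.camera(n);D[n]=c
    u,v=proj(c,w(s,np.array([[0,0,.08]])))[0];u,v=int(u)-40,int(v)-56
    a=cv2.resize(c["image"][v:v+112,u:u+79,::-1],None,fx=5,fy=5,interpolation=2)
    z[:560,x0:x0+395]=a[:560]
    print(n,u,v)
cv2.imwrite("pics/near.png",np.clip(z*1.6,0,255).astype(np.uint8))
pickle.dump(D,open("c1.pkl","wb"))
E
```

```text
3.3 [ 0.50983411 -0.38380077  0.09678949] [[0.908, 0.419, -0.001], [0.419, -0.908, 0.002], [-0.0, -0.002, -1.0]]
top 345 143
scene 357 156
```

View pics/near.png

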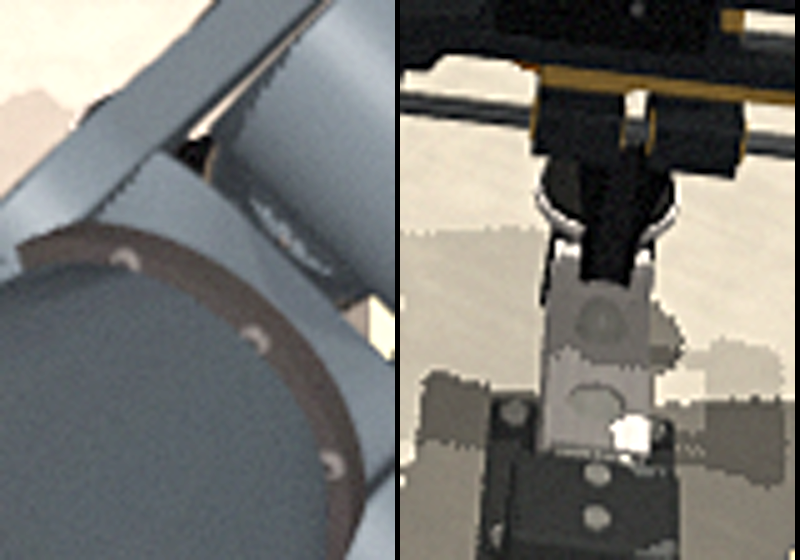

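The scene view shows the closed fingertips above and just beyond the button. Their lower edge is at crop (580–632,283), and the button is at (600,318). I'll compare this with the projection.

```bash
python3 - <<'E'
from h import *
from rig import robot
import pickle
c=pickle.load(open("c1.pkl","rb"))["scene"];s=[.508,-.3875,.43]
o=robot.get_obs();p=o["position"];Rt=R.from_quat(o["tool_rot"])
f=lambda P:((proj(c,P)-[357,156])*5+[400,0]).round(0).tolist()
print("tip rear corners,front",f(p+Rt.apply([[-.0095,-.0085,.011],[-.0095,.0085,.011],[.0095,0,.011],[0,0,.011]])))
print("button top/mid, hole, rib",f(w(s,np.array([[0,0,.07],[0,0,.066],[-.04,0,.06],[.015,.018,.074],[.015,-.018,.074]]))))
q=p-[s[0],s[1],0];print("local",q[0]*np.cos(.43)+q[1]*np.sin(.43),-q[0]*np.sin(.43)+q[1]*np.cos(.43))
# relative tip vs button: pixel shift per mm local
print(step(p,Rt,[.508+.002*np.cos(.43),-.3875+.002*np.sin(.43),.081],.43))
E
```

```text
tip rear corners,front [[579.0, 276.0], [627.0, 282.0], [605.0, 245.0], [604.0, 262.0]]
button top/mid, hole, rib [[598.0, 303.0], [597.0, 312.0], [591.0, 399.0], [552.0, 262.0], [650.0, 275.0]]
local 0.003123316969573663 0.0004317190083198729
(array([-0.01143836,  0.00386524,  0.17500067]), array([ 0.00158697, -0.00072583,  0.00088191]))
```

>>> move_arm(moves="-0.015 0 0.1 0 0 0 0;-0.015 0 0.17 0 0 0 0;-0.015 0 0.2 0 0 0 0;-0.015 0 0.22 0 0 0 0;-0.015 0 0.22 0 0 0 0")

```text
time: 3.9
position: [0.5083, -0.3875, 0.0749]
tool_rot: [0.977, 0.213, 0.0, 0.0]
ft_force: [1.1, 0.9, 4.7]
grip_width: 0.0005
grip_force: 2.3
```

>>> move_arm(moves="0.01 0 0.02 0 0 0 0;0.01 0 0.035 0 0 0 0;0.01 0 0.04 0 0 0 0;0.01 0 0.04 0 0 0 0")

```text
time: 4.3
position: [0.5086, -0.3873, 0.0714]
tool_rot: [0.977, 0.213, -0.0, 0.001]
ft_force: [0.3, -1.3, 6.4]
grip_width: 0.0007
grip_force: 3.1
```

>>> move_arm(moves="0 0 0.005 0 0 0 0;0.02 0 0.008 0 0 0 0;0.04 0 0.008 0 0 0 0;0.06 0 0.008 0 0 0 0;0.08 0 0.008 0 0 0 0;0.1 0 0.008 0 0 0 0;0.1 0 0.008 0 0 0 0")

```text
time: 5.0
position: [0.5159, -0.384, 0.0712]
tool_rot: [0.977, 0.214, -0.002, 0.001]
ft_force: [-6.5, -2.7, 10.1]
grip_width: 0.0001
grip_force: 5.2
```

>>> move_arm(moves="0.03 0 0 0 0 0 0;0.06 0 0 0 0 0 0;0.09 0 0 0 0 0 0;0.12 0 0 0 0 0 0;0.15 0 0 0 0 0 0;0.18 0 0 0 0 0 0;0.21 0 0 0 0 0 0;0.24 0 0 0 0 0 0;0.24 0 0 0 0 0 0")

```text
time: 5.9
position: [0.5396, -0.3732, 0.0714]
tool_rot: [0.977, 0.213, -0.0, 0.001]
ft_force: [-1.6, 0.8, 9.7]
grip_width: 0.0002
grip_force: 4.6
```

```bash
python3 - <<'E'
from h import *
from rig import robot
import cv2
s=[.508,-.3875,.43];o=robot.get_obs();q=o["position"]-[s[0],s[1],0];print(o["time"],"local",q[0]*np.cos(.43)+q[1]*np.sin(.43),-q[0]*np.sin(.43)+q[1]*np.cos(.43))
c=robot.camera("scene");cv2.imwrite("pics/s2.png",np.clip(cv2.resize(c["image"][156:268,357:436,::-1],None,fx=5,fy=5,interpolation=2)*1.6,0,255).astype(np.uint8))
E
```

```text
5.9 local 0.034698513939958556 -0.00015889752483335545
```

View pics/s2.png

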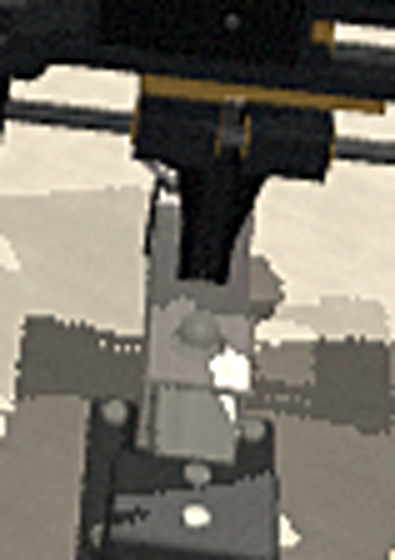

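The tube has slid about 29 mm. Bare inner bar shows behind it, and the second hole is nearing the button at crop (200,325). I'll continue.

>>> move_arm(moves="0.02 0 0 0 0 0 0;0.04 0 0 0 0 0 0;0.06 0 0 0 0 0 0;0.08 0 0 0 0 0 0;0.1 0 0 0 0 0 0;0.105 0 0 0 0 0 0;0.105 0 0 0 0 0 0")

```text
time: 6.65
position: [0.5493, -0.3686, 0.0713]
tool_rot: [0.977, 0.213, 0.0, 0.001]
ft_force: [-1.3, 1.0, 10.1]
grip_width: 0.0008
grip_force: 4.6
```

```bash
python3 - <<'E'
from h import *
from rig import robot
import cv2
s=[.508,-.3875,.43];o=robot.get_obs();q=o["position"]-[s[0],s[1],0];print(o["time"],"local",q[0]*np.cos(.43)+q[1]*np.sin(.43),-q[0]*np.sin(.43)+q[1]*np.cos(.43))
c=robot.camera("scene");cv2.imwrite("pics/s3.png",np.clip(cv2.resize(c["image"][156:268,357:436,::-1],None,fx=5,fy=5,interpolation=2)*1.6,0,255).astype(np.uint8))
E
```

```text
6.65 local 0.04541225850328646 -4.470031972079666e-05
```

View pics/s3.png

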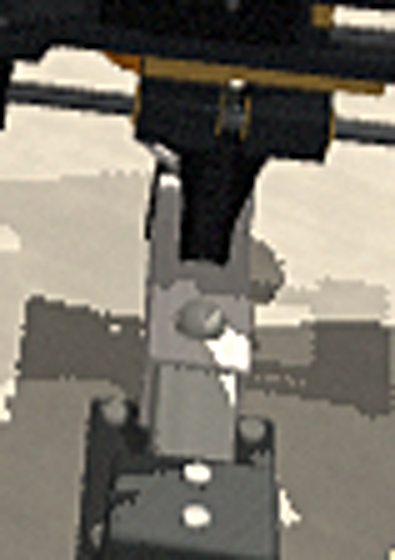

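The button looks risen in the second hole, at crop (205,318). I'll give it a small push to confirm that it blocks the tube, then lift off.

>>> move_arm(moves="0.01 0 0 0 0 0 0;0.02 0 0 0 0 0 0;0.03 0 0 0 0 0 0;0.03 0 0 0 0 0 0")

```text
time: 7.1
position: [0.5504, -0.3681, 0.0713]
tool_rot: [0.977, 0.214, -0.002, 0.0]
ft_force: [-5.2, -2.0, 11.2]
grip_width: 0.0005
grip_force: 5.5
```

>>> move_arm(moves="0 0 0 0 0 0 0;0 0 -0.1 0 0 0 0;0 0 -0.4 0 0 0 0;0 0 -0.8 0 0 0 0;0 0 -1 0 0 0 0;0 0 -1 0 0 0 0")

```text
time: 7.7
position: [0.5539, -0.3683, 0.1736]
tool_rot: [0.977, 0.213, 0.002, 0.003]
ft_force: [0.8, -0.3, 0.1]
grip_width: 0.0003
grip_force: 0.0
```

>>> move_arm(moves="-0.4 -0.9 -0.5 0 0 0 0;-0.4 -0.9 -0.5 0 0 0 0;-0.4 -0.9 -0.5 0 0 0 0;-0.4 -0.9 -0.5 0 0 0 0")

```text
time: 8.1
position: [0.4772, -0.3005, 0.2198]
tool_rot: [0.977, 0.213, -0.0, -0.0]
ft_force: [0.3, -1.0, -0.2]
grip_width: 0.0004
grip_force: 0.0
```

```bash
python3 - <<'E'
from rig import robot
import cv2,numpy as np
print(robot.get_obs()["ft_force"])
z=np.zeros((560,800,3),np.uint8)
c=robot.camera("scene")["image"];z[:,:395]=cv2.resize(c[156:268,357:436,::-1],None,fx=5,fy=5,interpolation=2)
c=robot.camera("top")["image"];z[:,400:795]=cv2.resize(c[143:255,345:424,::-1],None,fx=5,fy=5,interpolation=2)
cv2.imwrite("pics/end.png",np.clip(z*1.6,0,255).astype(np.uint8))
E
```

```text
[ 0.26986203 -1.01041143 -0.24664996]
```

View pics/end.png

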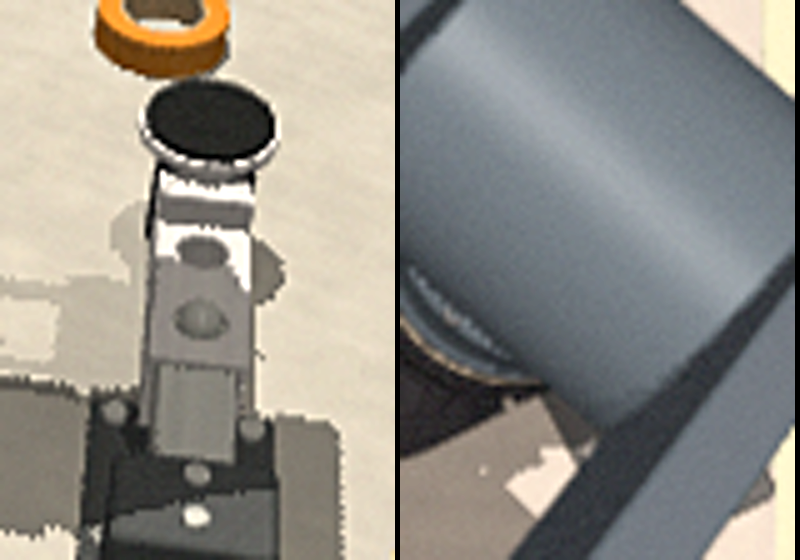

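The button stands up in the second hole at (202,318), the first hole is empty at (202,250), and the arm is clear, so I'm handing in.

```bash
python3 -c "
from rig import robot
print(robot.hand_in())"
```

```text
the job is handed in; nothing more can be done
None
```

The round-pad rest is one hole longer, with its button up in the second hole. The arm stayed clear of the fork rest, and the job is handed in; no verdict came back.

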